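Close the board fixture and lock it with a T-slot stud

ROBOT

A 6-joint arm with a two-finger parallel gripper is mounted at the origin on the work surface. World frame = base frame: x ahead of the robot, y to its left, z up, the work surface at z = 0. Lengths are in m, angles in rad, forces in N, time in s.
With the tool pointing down it reaches from about 0.325 to 0.75 m from the base axis. Payload 7.6 kg.
Tool frame: the origin (TCP) lies midway between the tips of the shut fingers; the grasp point (between the pads) lies 19 mm behind it; z points along the fingers, y is the line along which they close (so a half turn about z gives the same grasp; the last joint's range is limited). The gripper opens to 85 mm and grips with 20 to 120 N. Pads are 22 mm wide; open, the fingers measure 114 mm over their backs; the gripper's body (76 mm by 85 mm) begins 54 mm behind the grasp point. The pads swing forward as they close: fully open they stand 13 mm farther back than shut.
Start: joints at [1.053, 0.052, 1.401, -0, 1.689, -0.07], TCP at [0.227, 0.473, 0.231] pointing down, gripper open.
Joint ranges: [-2.9, 2.9], [-0.91, 2.17], [0.12, 2.37], [-1.06, 4.2], [0.26, 2.73], [-2.93, 2.93]. Speed limits (rad/s): [2.57, 2.57, 3.01, 3.14, 3.14, 3.14].

INTERFACE

Orientations are given as a unit quaternion [x, y, z, w].
In Python, from rig import sense, eyes, bot gives the robot as it stands.
- The arm moves only by the tool move_arm, never from a script. Its argument "targets" is a list of rows, each a list of 6 numbers: the shift along the tool's x, y, z normalised to -1 to 1, where 1 is 600 mm, then the turn, a rotation vector about the tool's x, y, z normalised to -1 to 1, where 1 is 180 degrees. In form: [[tx, ty, tz, ax, ay, az], ...]. A call has 1 to 10 rows; each row is the pose to reach, as a shift and turn from the pose commanded when the call began, along the tool's axes at that moment, turning the shorter way round; what a row does not reach only later rows make up. A row lasts 1/10 s, in which the tool goes at most 50 mm and 8.59 degrees, less where a joint would pass 70% of its speed; a pose out of reach is approached as far as the arm can. A call with a number of a shift or a turn outside -1 to 1 is refused whole. A call with a gripper value outside its range is refused whole. "grip" is the gripper's target within -1 to 1 (shut at 1, half-way at 0, fully open at -1), set as the call begins (left out, the last holds). The fingers move at their own pace and stop on an object; the grip force is fixed at half the most. Time passes only in rows, so rows that repeat a pose let the fingers close. It gives the time, the measured TCP pose, the force, the opening and the grip force at its end, in the units of the state.
- sense(): the state, without advancing time (a new reading comes with each control period).
- eyes.camera(name): name is "scene" or "top" or "wrist"; returns the picture (384x512x3 uint8, blue, green, red); there is no depth.
- eyes.camera_model(name): a dict with "fx", "fy", "cx", "cy" (pixels), "eye" and "attitude" of the camera in the world. Camera axes: x right, y up, looking along -z (the intrinsics and any distortion apply to the point x, -y, -z); pixel columns grow to the right and rows downward; lengths in m; the calibration is good to about 2 mm. A picture is of the moment at which its call begins: read the wrist's pose just before it. camera_model takes no time and is no camera call; for the wrist camera it gives the pose at the moment of the call.
- bot.sign_off(): hands the job in; it is judged then, once.
Trained networks look in the newest picture that a camera, given by its name, has taken for a name from the list of things; names that differ only in an ending like _2 or _b are one class to them, and where a whole thing is asked for, a point or a joint stands for the part that bears it (a point fixed in the world has none). Each returns a list of dicts, best first, with "conf" (0 to 1); they miss things now and then, are a little off and sometimes report something else, mostly with a low value. They report only what shows in the picture. A call takes as long as a camera call. They do not tell look-alikes from the thing itself.
- eyes.recognise(target, camera): "bbox" ([left, top, right, bottom] in pixels, round what is visible of it).
- eyes.outline_of(target, camera): "mask" (384x512 bool, what is visible of it) and "bbox" ([left, top, right, bottom] in pixels, round what is visible of it).
The state is a dict: "t": time; "qpos": joint angles; "dq": joint speeds; "joint_efforts": joint torques, N m; "ee_pos": TCP position; "ee_rot": TCP orientation; "ft_force": force on the tool from outside, world axes, zero at the start; "ft_torque": the same for the moment, N m; "finger_gap": finger opening in m; "gripper_force": force on a finger pad.
Only numpy, scipy, OpenCV 4.12 (cv2) and the standard library are available. Lean on these libraries where they do the work, as an engineer would, in place of code of your own. Each camera call takes 0.05 s, during which the arm holds its last target. There are 200 camera calls.

TASK

Shut the blue hinged frame flush on its black tray. Put the red-winged T-stud from the wooden rack head first into the front T-slot of the aluminium plate, slide it along fully home into the fork of the frame's tab, then turn its wing a quarter turn clockwise, seen from above, so that it locks across the slot, and let go. Keep off the circuit board, and leave the other studs, the capacitor and the solder reel where they are.

Things in the scene. Friction and masses are not known exactly. Their poses are not given: they have to be found in the camera images.
- fixture: Aluminium plate fixed on the bench, 240 (x) x 300 (y) x 28 mm, two T-slots along its y. Origin on the bench: plate spans x -115..125, y -150..150, z 0..28. The black tray (lower half) on it spans x -55..75, y 5..145, rim at z 46. The front slot (centre x = -80) is used: mouth 17 mm wide through lips at z 17..28, channel below 30 mm wide, floor at z 7. The other slot is behind the tray.
- slot_home (a point): Where the stud's axis belongs when fully home in the fork: on the front slot's centre line, on the plate's top face, at x -80, y 66, z 28 mm of the fixture frame; axes as the fixture. Fixed. A stud dragged along while tilted or pressed down binds in the slot: keep it upright and off the floor by about 1 mm.
- hinge_line (a point): Middle of the blue frame's hinge line, which runs along the fixture's y at the tray's far edge: x 78, y 75, z 46 mm of the fixture frame; axes as the fixture. Fixed.
- lid (a joint): Opening of the blue frame (upper half), rad: 0 = shut flush on the tray, grows as its front edge rises, 1.6 = upright. Stiff hinge: stays where left; about 3 N at the front edge moves it. When shut it covers x -55..75, y 5..145, z 46..58 mm of the fixture frame, with a window at x -29..53, y 27..123 over the board; the front bar is 107 to 133 mm from the hinge line.
- fork (a point): End of the fork's notch, on the frame: turns with it. Tab 8 mm thick (z 46..54 shut) juts from the front bar over the front slot to x -103, y 40..85 of the fixture frame. Its 12 mm notch along the slot opens at y 40 (flared), ends at y 70.5. The stud enters it only sliding towards +y with the frame shut; its flange and head cannot pass the fork from above, nor the fork pass over the flange.
- stud_wing (a point): Centre of the red wing on top of the steel T-stud: 44 mm along its x, 11 mm thick (y), 22 mm high; 76 mm above the head's underside. Grip it across the 11 mm from above. z is the stud's axis, up. Stud 87 mm tall, about 140 g. Below the wing: neck 14 mm diameter, then flange 30 mm diameter 49..53 mm above the underside. Starts upright in a rack pocket, wing along the rack's y.
- stud_head (a point): On the same stud's axis at its head's underside; axes as stud_wing. T-head 28 (x) x 13 (y) x 7 mm, in line with the wing, shoulder 13 mm diameter up to 24 mm, shank 9 mm up to 49 mm. Enters the slot only with the wing along it. Stood on the channel floor, the flange clears the shut tab by 2 mm; it can lift 3 mm below the lips. Turns clockwise only (from above), to a stop near 100 degrees.
- rack: Fixed wooden rack, 200 (x) x 62 (y) x 30 mm, origin under its centre. Three pockets 18 x 33 mm (long along y), at x -66, 0 and 66 mm, floors 8 mm above the bench; the three studs stand in them in any order.
- stop: Dark steel stop block fixed in the front slot towards its -y end, 44 (x) x 28 (y) mm, 38 mm high, origin at the centre of its underside, on the plate. The stud goes in between it and the fork.
- board: Green circuit board with parts, fixed in the tray under the frame's window; not to be touched. Highest part at z 54 mm; origin and axes as fixture.
- star_knob (a point): Bystander: centre of the black round knob (28 mm diameter, 18 mm high) of another stud in the rack, 58 mm tall. Leave alone.
- nut_top (a point): Bystander: top of the brass nut (20 mm diameter) of a third stud in the rack, 62 mm tall. Leave alone.
- capacitor: Bystander: blue capacitor can on the plate, 29 mm diameter, 45 mm high, origin at the centre of its underside. Leave alone.
- reel: Bystander: yellow solder reel on the plate, 52 mm diameter, 38 mm high, origin at the centre of its underside. Leave alone.
Things that resemble listed ones, but are neither listed nor needed, are in the scene too. What is shaped like the part that bears stud_wing but white is not meant.

How it is judged:
On the way, in this order (a step that is already met when the one before it is completed fails the run):
1. the frame is shut and the stud stands with its head in the front slot, wing along the slot (value of joint lid below 0.03 rad and height (world z) of stud_head below 0.0108 m and x of stud_head in the frame of slot_home between -0.006 and 0.006 m and y of stud_head in the frame of slot_home between -0.22 and 0.01 m and angle between the x axis of stud_head and the y axis of fixture, either way round below 0.5 rad), for 0.1 s.
2. the stud is slid fully home into the fork, not yet turned (value of joint lid below 0.03 rad and height (world z) of stud_head below 0.0108 m and horizontal distance between stud_head and slot_home below 0.006 m and angle between the x axis of stud_head and the y axis of fixture, either way round below 0.6 rad), for 0.1 s.
At the end, for the whole second after the job is handed in: Frame shut (lid below 0.03 rad). Red-winged stud at rest, released, upright within 0.15 rad, in the front slot with the underside of its head below 10.8 mm above the bench, its axis within 6 mm of slot_home, its wing across the slot within 0.3 rad (value of joint lid below 0.03 rad and height (world z) of stud_head below 0.0108 m and horizontal distance between stud_head and slot_home below 0.006 m and angle between the x axis of stud_head and the x axis of fixture, either way round below 0.3 rad and angle between stud_head's own z axis and vertical below 0.15 rad and linear speed of stud below 0.02 m/s); the robot touches nothing.
It fails at once if the circuit board is touched (contact force between board and anything else above 0.5 N).
It fails at once if another stud is disturbed (moved more than 20 mm) (distance of any of star_knob, nut_top from where it was at the start of the episode above 0.02 m).
It fails at once if the capacitor or the solder reel is moved more than 20 mm or tipped over (distance of any of capacitor, reel from where it was at the start of the episode above 0.02 m or angle between any of capacitor, reel's own z axis and vertical above 0.5 rad).
It also fails if it takes over 72 s, if anything falls off the work surface, if the arm or the gripper's body presses on something with over 40 N, if the wrist force passes 120 N, or if a joint passes its speed limit or range.

## Working session

There is one attempt and no reset: what is moved stays moved. The work goes in short steps, Python scripts to look and compute and a tool call to move; the robot and the scene stay as the last step left them, time stands still between calls to the robot, and variables do not carry over. Pictures are saved under pics/ and viewed, at most 10 in all, crops included, and the job is handed in when it is done.

Besides the shell and the picture viewer there is one more tool, called after ">>>" as name(argument=value, ...) on one line, values as JSON. move_arm: Moves the arm, as the interface text tells. Its arguments: {"type":"object","properties":{"targets":{"type":"array","items":{"type":"array","items":{"type":"number","minimum":-1,"maximum":1}}},"grip":{"type":"number"}},"required":["targets"]}

```bash
ls; mkdir -p pics; python3 - <<'E'
from rig import sense, eyes, bot
import cv2,numpy as np
s=sense();print({k:np.round(v,3).tolist() for k,v in s.items()})
for c in("scene","top"):
    im=eyes.camera(c);cv2.imwrite(f"pics/{c}0.png",im)
    print(c,eyes.camera_model(c))
    for n in("fixture","lid","stud_wing","rack","stop","star_knob","nut_top","capacitor","reel","board","fork"):
        print(n,[(round(d["conf"],2),np.round(d["bbox"]).tolist()) for d in eyes.recognise(n,c)[:4]])
E
```

```text
pics
{'t': 0.0, 'qpos': [1.053, 0.053, 1.402, -0.0, 1.689, -0.07], 'dq': [-0.002, -0.001, 0.0, -0.001, 0.0, 0.001], 'joint_efforts': [0.003, -38.167, -36.019, 0.0, 0.006, 0.0], 'ee_pos': [0.227, 0.473, 0.23], 'ee_rot': [0.222, 0.975, -0.001, -0.0], 'ft_force': [0.426, 1.189, 0.193], 'ft_torque': [-0.028, 0.013, 0.005], 'gripper_force': 0.0, 'finger_gap': 0.085}
scene {'fx': 470.35146536705355, 'fy': 470.35146536705355, 'cx': 261.174107827318, 'cy': 200.70422913042157, 'eye': array([0.99191561, 0.52277491, 0.60588535]), 'attitude': array([0.17755934, 0.41150117, 0.83020417, 0.33151245])}
fixture [(0.63, [93.0, 140.0, 260.0, 295.0]), (0.2, [152.0, 211.0, 210.0, 254.0])]
lid [(0.6, [131.0, 142.0, 184.0, 264.0])]
stud_wing [(0.97, [379.0, 202.0, 401.0, 244.0]), (0.91, [354.0, 225.0, 383.0, 261.0])]
rack [(0.94, [306.0, 240.0, 391.0, 341.0]), (0.62, [153.0, 212.0, 210.0, 252.0])]
stop [(0.58, [347.0, 261.0, 360.0, 287.0]), (0.56, [183.0, 162.0, 204.0, 180.0])]
star_knob [(0.75, [326.0, 283.0, 345.0, 315.0]), (0.63, [184.0, 162.0, 203.0, 181.0])]
nut_top [(0.62, [347.0, 258.0, 357.0, 285.0
[... 409 characters left out ...]
0, 402.0, 226.0]), (0.51, [334.0, 161.0, 350.0, 179.0])]
lid [(0.78, [259.0, 99.0, 337.0, 127.0])]
stud_wing [(0.79, [143.0, 224.0, 168.0, 239.0]), (0.72, [152.0, 277.0, 182.0, 294.0]), (0.5, [205.0, 238.0, 214.0, 262.0])]
rack [(0.75, [135.0, 154.0, 181.0, 251.0])]
stop [(0.56, [349.0, 192.0, 365.0, 218.0])]
star_knob [(0.71, [140.0, 166.0, 158.0, 182.0])]
nut_top [(0.47, [145.0, 195.0, 165.0, 209.0]), (0.21, [349.0, 192.0, 366.0, 219.0])]
capacitor [(0.69, [334.0, 162.0, 350.0, 179.0]), (0.5, [261.0, 96.0, 335.0, 127.0])]
reel [(0.82, [359.0, 165.0, 383.0, 192.0]), (0.18, [349.0, 190.0, 368.0, 218.0])]
board [(0.73, [260.0, 113.0, 312.0, 166.0])]
fork [(0.42, [146.0, 227.0, 168.0, 239.0])]
```

```bash
python3 - <<'E'
import cv2
for c in("scene","top"):
    im=cv2.imread(f"pics/{c}0.png");cv2.imwrite(f"pics/{c}0b.png",cv2.resize(im,(800,600),interpolation=cv2.INTER_CUBIC))
E
```

```text
(no output)
```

View pics/scene0b.png

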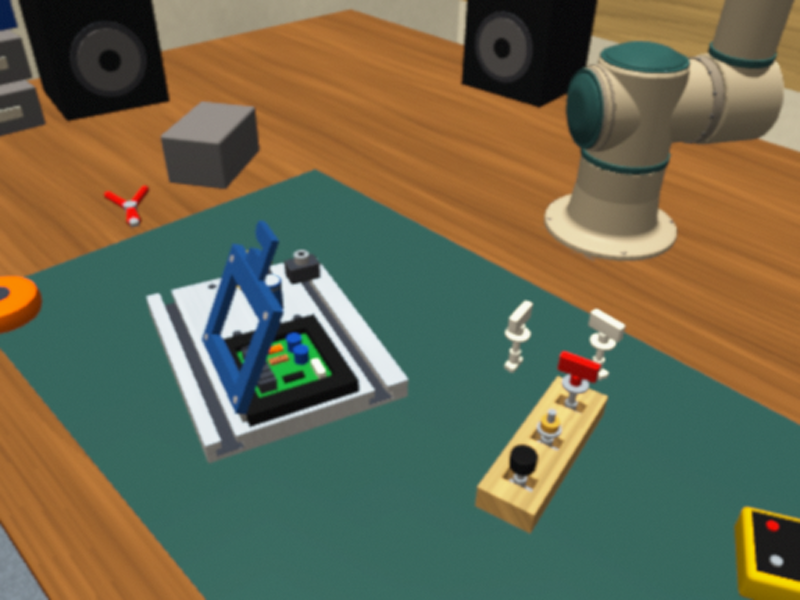

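View pics/top0b.png

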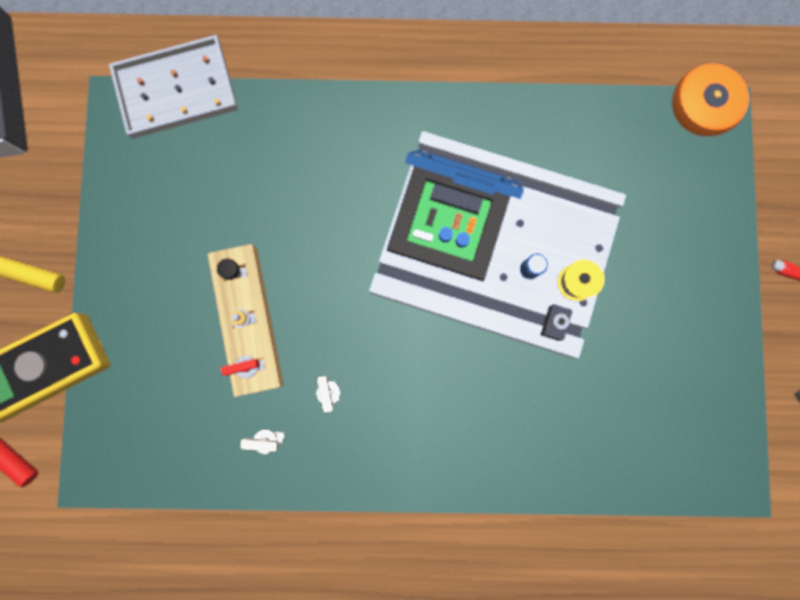

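The scene view shows the blue frame nearly upright on the plate. The red-wing stud is at (578,365) in the rack end nearest the robot, with two white decoys beside it. In the top view the plate corners are near (422,132), (626,195), (580,357) and (370,292), and the stop is at (558,322), all in 800-px scale.

```bash
cat > h.py <<'E'
import numpy as np,cv2
from scipy.spatial.transform import Rotation as R
from scipy.optimize import least_squares
from rig import sense,eyes,bot
def proj(m,P):
    P=np.atleast_2d(P);q=(P-m["eye"])@R.from_quat(m["attitude"]).as_matrix()
    return np.c_[m["cx"]+m["fx"]*q[:,0]/-q[:,2], m["cy"]-m["fy"]*q[:,1]/-q[:,2]]
def ray(m,uv):
    d=np.array([(uv[0]-m["cx"])/m["fx"],-(uv[1]-m["cy"])/m["fy"],-1.]);return m["eye"],R.from_quat(m["attitude"]).apply(d)
def atz(m,uv,z):
    e,d=ray(m,uv);return e+d*(z-e[2])/d[2]
def tri(obs):
    A=np.zeros((3,3));b=np.zeros(3)
    for m,uv in obs:
        e,d=ray(m,uv);d=d/np.linalg.norm(d);M=np.eye(3)-np.outer(d,d);A+=M;b+=M@e
    return np.linalg.solve(A,b)
def wpt(p,P):  # planar pose p=(x,y,yaw), points in m
    P=np.atleast_2d(P).astype(float);c,s=np.cos(p[2]),np.sin(p[2])
    return P@np.array([[c,-s,0],[s,c,0],[0,0,1]]).T+[p[0],p[1],0]
def row(pos,ang=None,cmd=None):
    """world TCP target (tool down, tool y at angle ang) -> normalised row from current pose"""
    s=sense();r0=R.from_quat(s["ee_rot"]);d=r0.inv().apply(np.array(pos)-s["ee_pos"])/0.6
    if ang is None: t=np.zeros(3)
    else:
        y=np.array([np.cos(ang),np.sin(ang),0]);z=np.array([0,0,-1.]);x=np.cross(y,z)
        t=(r0.inv()*R.from_matrix(np.c_[x,y,z])).as_rotvec()/np.pi
    return np.round(np.r_[d,t],4).tolist()
E
python3 - <<'E'
from h import *
mt,ms=eyes.camera_model("top"),eyes.camera_model("scene")
it,is_=cv2.imread("pics/top0.png"),cv2.imread("pics/scene0.png")
def sub(im,pts):
    g=cv2.cvtColor(im,cv2.COLOR_BGR2GRAY);p=(np.array(pts,np.float32)*.64).reshape(-1,1,2)
    return cv2.cornerSubPix(g,p,(5,5),(-1,-1),(3,50,.01)).reshape(-1,2)
# plate top corners
Pt=np.array([[125,150,28],[125,-150,28],[-115,-150,28],[-115,150,28]])/1e3
ut=sub(it,[(422,132),(626,195),(580,350),(371,290)]);print(ut/.64)
Ps=np.array([[125,150,28],[-115,150,28],[125,-150,28]])/1e3
us=sub(is_,[(211,447),(407,380),(148,297)]);print(us/.64)
f=lambda p:np.r_[proj(mt,wpt(p,Pt))-ut,proj(ms,wpt(p,Ps))-us].ravel()
r=least_squares(f,[.52,-.11,-.27],loss="soft_l1");print("fix",r.x,np.round(r.fun.reshape(-1,2),1).tolist())
# red wing
def red(im,box):
    x0,y0,x1,y1=box;h=cv2.cvtColor(im[y0:y1,x0:x1],cv2.COLOR_BGR2HSV);m=((h[...,0]<8)|(h[...,0]>172))&(h[...,1]>150)&(h[...,2]>70)
    v,u=np.nonzero(m);return u.mean()+x0,v.mean()+y0,len(u)
a=red(it,(130,215,180,250));b=red(is_,(345,215,395,262));print(a,b)
print("wing",tri([(mt,a[:2]),(ms,b[:2])]))
# rack top corners
Pr=np.array([[100,31,30],[100,-31,30],[-100,-31,30],[-100,31,30]])/1e3
ur=sub(it,[(208,254),(253,246),(281,385),(234,395)]);print(ur/.64)
g=lambda p:(proj(mt,wpt(p,Pr))-ur).ravel()
r2=least_squares(g,[.4,.2,.15]);print("rack",r2.x,np.round(r2.fun,1))
print([wpt(r2.x,[[k,0,.084]]) for k in(-.066,0,.066)])
# lid angle from lid front corner pts via top-view blue mask, report wing of tray
h=cv2.cvtColor(is_,cv2.COLOR_BGR2HSV);m=(abs(h[...,0].astype(int)-108)<12)&(h[...,1]>120);m[:,:120]=0;m[:,190:]=0;m[:130]=0;m[275:]=0
p=r.x
best=[]
for th in np.arange(.6,1.61,.05):
    c,s=np.cos(th),np.sin(th)
    L=lambda d,y,n=0:[.078-d*c+n*s,y,.046+d*s+n*c]
    Q=np.zeros_like(m,np.uint8)
    for n in(0,.012):
        A=np.zeros_like(Q);cv2.fillPoly(A,[np.int32(proj(ms,wpt(p,[L(.003,.005,n),L(.133,.005,n),L(.133,.145,n),L(.003,.145,n)])))],1)
        cv2.fillPoly(A,[np.int32(proj(ms,wpt(p,[L(.025,.027,n),L(.107,.027,n),L(.107,.123,n),L(.025,.123,n)])))],0)
        Q|=A
    cv2.fillPoly(Q,[np.int32(proj(ms,wpt(p,[L(.133,.040),L(.181,.04),L(.181,.085),L(.133,.085)])))],1)
    Q=Q>0;best.append(((Q&m).sum()/(Q|m).sum(),th))
print(sorted(best)[::-1][:4])
E
```

```text
[[421.49045 130.23131]
 [625.5376  194.23766]
 [577.69464 357.53467]
 [368.37836 289.93036]]
[[203.59412 445.732  ]
 [407.66116 378.4213 ]
 [145.60646 295.65692]]
fix [ 0.59927153 -0.10857873 -0.298406  ] [[0.4, -0.3], [0.1, -0.3], [0.2, -0.2], [0.3, -0.2], [0.6, -0.2], [0.1, 0.5], [0.6, 0.2]]
(np.float64(152.69230769230768), np.float64(234.7863247863248), 117) (np.float64(369.575), np.float64(234.81666666666666), 360)
wing [0.42681253 0.22514982 0.08419791]
[[207.15039 252.40875]
 [251.1731  243.32326]
 [279.00452 385.8322 ]
 [233.62134 396.23782]]
rack [0.49058125 0.23959118 0.22980852] [-0.1  0.1  0.1 -0.  -0.   0.1  0.  -0.2]
[array([[0.42631639, 0.22455697, 0.084     ]]), array([[0.49058125, 0.23959118, 0.084     ]]), array([[0.55484611, 0.25462539, 0.084     ]])]
[(np.float64(0.7837674136886735), np.float64(1.1500000000000004)), (np.float64(0.6758580228806101), np.float64(1.2000000000000006)), (np.float64(0.6626907073509015), np.float64(1.1000000000000005)), (np.float64(0.5408530318602262), np.float64(1.0500000000000003))]
```

```bash
cat >> h.py <<'E'
FX=np.array([.5993,-.1086,-.2984]);RK=np.array([.4906,.2396,.2298])
def fx(x,y,z): return wpt(FX,[[x/1e3,y/1e3,z/1e3]])[0]
AL=FX[2]+np.pi/2
E
python3 - <<'E'
from h import *
print(fx(-80,66,28),fx(-80,0,28))
print(row(fx(75,105,260),AL))
print(row(fx(75,105,165),AL))
E
```

```text
[ 0.54223878 -0.02199736  0.028     ] [ 0.52283535 -0.0850807   0.028     ]
[-1.0763, -0.414, -0.0478, 0.0, 0.0, -0.0476]
[-1.0763, -0.4141, 0.1105, 0.0, 0.0, -0.0476]
```

>>> move_arm(targets=[[-0.08,-0.03,-0.04,0,0,0],[-0.16,-0.06,-0.048,0,0,-0.02],[-0.9,-0.35,-0.048,0,0,-0.0476],[-0.9,-0.35,-0.048,0,0,-0.0476],[-0.9,-0.35,-0.048,0,0,-0.0476],[-0.9,-0.35,-0.048,0,0,-0.0476],[-0.9,-0.35,-0.048,0,0,-0.0476],[-0.9,-0.35,-0.048,0,0,-0.0476],[-0.9,-0.35,-0.048,0,0,-0.0476],[-0.9,-0.35,-0.048,0,0,-0.0476]], grip=1)

```text
t: 2.2
ee_pos: [0.5666, 0.1102, 0.26]
ee_rot: [0.149, 0.989, 0.0, 0.0]
ft_force: [0.4, 1.4, 1.2]
finger_gap: -0.0001
gripper_force: 0.0
```

```bash
python3 - <<'E'
from h import *
s=sense();print(s["t"],s["ee_pos"],s["qpos"],s["finger_gap"])
print(row(fx(75,105,260),AL))
E
```

```text
2.2 [0.56664865 0.11024495 0.26004458] [ 1.28098286e-01  1.95685273e-01  1.18816322e+00  1.93509320e-04
  1.75730315e+00 -1.14427030e+00] -0.00011080403955411358
[-0.2842, -0.1576, 0.0001, 0.0001, 0.0001, 0.0]
```

>>> move_arm(targets=[[-0.284,-0.158,0,0,0,0],[-0.284,-0.158,0,0,0,0],[-0.284,-0.158,0,0,0,0],[-0.284,-0.158,0,0,0,0],[-0.284,-0.158,0,0,0,0],[-0.284,-0.158,0.08,0,0,0],[-0.284,-0.158,0.158,0,0,0],[-0.284,-0.158,0.158,0,0,0]])

```text
t: 3.0
ee_pos: [0.6967, -0.0279, 0.1558]
ee_rot: [0.148, 0.989, -0.0, -0.008]
ft_force: [-1.1, -0.4, -1.8]
finger_gap: 0.0003
gripper_force: 0.0
```

```bash
python3 - <<'E'
from h import *
s=sense();print(s["t"],s["ee_pos"])
for th in (1.15,1.1,1.0,.9,.8,.7,.6,.5,.4,.3,.2,.1,0.05,0,-.01):
    c,sn=np.cos(th),np.sin(th);r,n=122,12
    print(th,np.round(row(fx(78-r*c+n*sn+10*sn,105,46+r*sn+n*c),AL),3).tolist())
im=eyes.camera("scene");cv2.imwrite("pics/s1.png",cv2.resize(im[100:320,60:360],(600,440)))
E
```

```text
3.0 [ 0.69674254 -0.02786859  0.15577596]
1.15 [0.035, -0.001, -0.01, -0.001, -0.005, 0.0]
1.1 [0.045, -0.001, -0.007, -0.001, -0.005, 0.0]
1.0 [0.065, -0.001, 0.002, -0.001, -0.005, 0.0]
0.9 [0.083, -0.001, 0.012, -0.001, -0.005, 0.0]
0.8 [0.101, -0.001, 0.025, -0.001, -0.005, 0.0]
0.7 [0.117, -0.001, 0.038, -0.001, -0.005, 0.0]
0.6 [0.132, -0.001, 0.054, -0.001, -0.005, 0.0]
0.5 [0.146, -0.001, 0.07, -0.001, -0.005, 0.0]
0.4 [0.157, -0.001, 0.088, -0.001, -0.005, 0.0]
0.3 [0.168, -0.001, 0.106, -0.001, -0.005, 0.0]
0.2 [0.176, -0.001, 0.126, -0.001, -0.005, 0.0]
0.1 [0.182, -0.001, 0.146, -0.001, -0.005, 0.0]
0.05 [0.184, -0.001, 0.156, -0.001, -0.005, 0.0]
0 [0.186, -0.001, 0.166, -0.001, -0.005, 0.0]
-0.01 [0.187, -0.001, 0.168, -0.001, -0.005, 0.0]
```

View pics/s1.png

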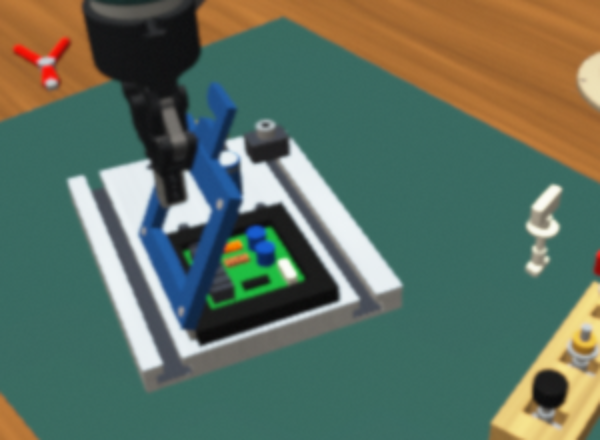

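The gripper is behind the frame, on its hinge side near (170,190), and the frame hasn't moved. The last reading was taken while the arm was still moving, so I'll read the settled pose before the next move.

```bash
python3 - <<'E'
from h import *
eyes.camera("top");eyes.camera("top");s=sense();print(s["t"],s["ee_pos"],s["ft_force"])
for th in (1.15,1.0,.5,0):
    c,sn=np.cos(th),np.sin(th);r,n=122,12
    print(th,np.round(row(fx(78-r*c+n*sn+10*sn,105,46+r*sn+n*c),AL),3).tolist())
E
```

```text
3.15 [ 0.70136098 -0.02828473  0.1686781 ] [ 0.48775166 -0.17496312  0.98094297]
1.15 [0.043, -0.003, 0.01, 0.0, 0.001, 0.0]
1.0 [0.072, -0.003, 0.022, 0.0, 0.001, 0.0]
0.5 [0.154, -0.003, 0.089, 0.0, 0.001, 0.0]
0 [0.197, -0.003, 0.184, 0.0, 0.001, 0.0]
```

>>> move_arm(targets=[[0.03,0,0.002,0,0,0],[0.055,0,0.008,0,0,0],[0.075,0,0.0165,0,0,0],[0.093,0,0.0265,0,0,0],[0.111,0,0.04,0,0,0],[0.127,0,0.053,0,0,0],[0.142,0,0.069,0,0,0],[0.156,0,0.085,0,0,0],[0.167,0,0.103,0,0,0],[0.167,0,0.103,0,0,0]])

```text
t: 4.15
ee_pos: [0.6057, 0.0012, 0.1063]
ee_rot: [0.148, 0.989, 0.0, 0.002]
ft_force: [0.5, -0.5, 1.0]
finger_gap: -0.0002
gripper_force: 0.0
```

>>> move_arm(targets=[[0.006,0,0.009,0,0,0],[0.011,0,0.018,0,0,0],[0.016,0,0.028,0,0,0],[0.02,0,0.038,0,0,0],[0.023,0,0.048,0,0,0],[0.025,0,0.058,0,0,0],[0.027,0,0.068,0,0,0],[0.028,0,0.073,0,0,0],[0.028,0,0.076,0,0,0],[0.028,0,0.076,0,0,0]])

```text
t: 5.15
ee_pos: [0.5885, 0.0058, 0.058]
ee_rot: [0.149, 0.989, 0.0, -0.0]
ft_force: [-3.5, -0.4, 5.0]
finger_gap: 0.0001
gripper_force: 2.0
```

```bash
python3 - <<'E'
from h import *
im=eyes.camera("scene");s=sense();print(s["t"],s["ee_pos"],s["ft_force"]);cv2.imwrite("pics/s2.png",cv2.resize(im[100:320,60:360],(600,440)))
print(fx(-44,105,58))
E
```

```text
5.2 [0.58853373 0.00578829 0.05805213] [-3.14693227  0.63544628  3.58362746]
[0.58811353 0.00469547 0.058     ]
```

View pics/s2.png

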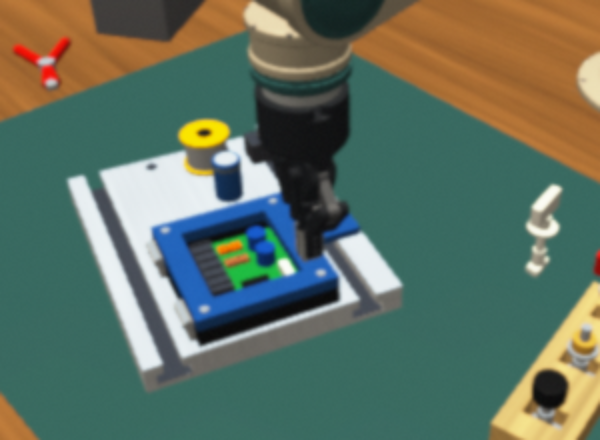

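The frame looks shut on the tray. I'll press until the force rises to be sure it is flush, then lift.

>>> move_arm(targets=[[0,0,0.002,0,0,0],[0,0,0.0035,0,0,0],[0,0,0.005,0,0,0],[0,0,0.005,0,0,0]])

```text
t: 5.6
ee_pos: [0.5886, 0.0058, 0.0578]
ee_rot: [0.148, 0.989, 0.0, 0.0]
ft_force: [-13.5, 0.9, 21.6]
finger_gap: -0.0001
gripper_force: 10.3
```

>>> move_arm(targets=[[0,0,-0.08,0,0,0],[0,0,-0.16,0,0,0],[0,0,-0.24,0,0,0],[0,0,-0.32,0,0,0],[0.06,0.08,-0.33,0,0,0],[0.06,0.16,-0.33,0,0,0],[0.06,0.16,-0.33,0,0,0],[0.06,0.16,-0.33,0,0,0],[0.06,0.16,-0.33,0,0,0]], grip=0)

```text
t: 6.5
ee_pos: [0.5825, 0.1073, 0.2523]
ee_rot: [0.149, 0.989, -0.0, -0.0]
ft_force: [0.5, -0.2, 0.0]
finger_gap: 0.0427
gripper_force: 0.0
```

```bash
python3 - <<'E'
from h import *
m=eyes.camera_model("wrist");im=eyes.camera("wrist");s=sense();print(s["ee_pos"],s["finger_gap"]);np.save("w1.npy",m,allow_pickle=True);print(m)
cv2.imwrite("pics/w1raw.png",im)
d=im.copy()
def line(a,b,c):
    q=proj(m,np.array([fx(*a),fx(*b)]));cv2.line(d,tuple(map(int,q[0].round())),tuple(map(int,q[1].round())),c,1)
for x in(-88.5,-71.5,-115): line((x,-150,28),(x,150,28),(0,0,255))
line((-103,40,54),(-103,85,54),(0,255,255));line((-103,40,54),(-55,40,54),(0,255,255));line((-103,85,54),(-55,85,54),(0,255,255));line((-55,5,58),(-55,145,58),(0,255,0))
cv2.imwrite("pics/w1.png",cv2.resize(d,(800,600)))
E
```

```text
[0.58257775 0.1069147  0.25237612] 0.042859241677596485
{'fx': 342.88859263136493, 'fy': 342.88859263136493, 'cx': 259.13694023968094, 'cy': 190.8751798598564, 'eye': array([0.51344008, 0.1286846 , 0.3951771 ]), 'attitude': array([-0.1150554 , -0.08507362,  0.58765221,  0.79636023])}
```

View pics/w1.png

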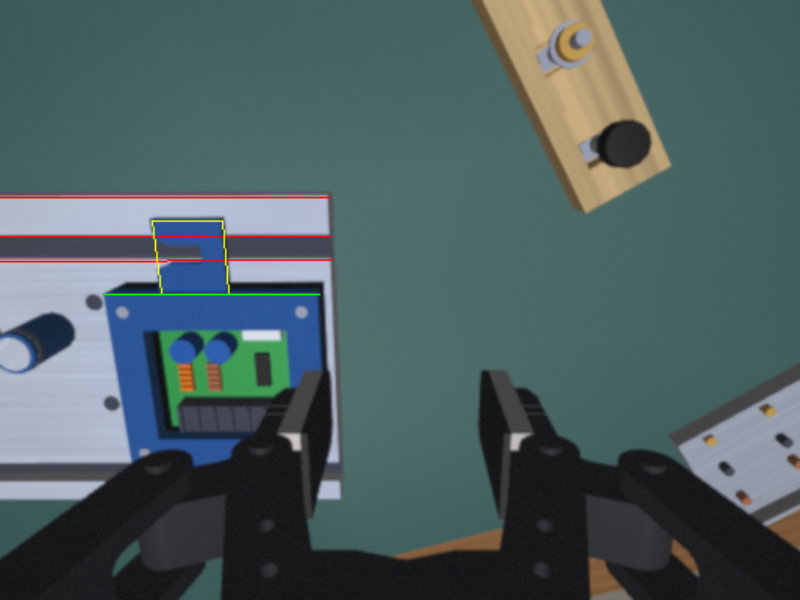

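The overlay matches the plate, slot and shut tab to within about 1 px, so the frame is shut and the fixture pose is good. Next is the stud.

```bash
python3 - <<'E'
from h import *
print(row([.4266,.2249,.17],RK[2]))
E
```

```text
[0.3064, 0.1113, 0.1373, -0.0002, -0.0, 0.3315]
```

>>> move_arm(targets=[[0.306,0.111,0.137,0,0,0.3315],[0.306,0.111,0.137,0,0,0.3315],[0.306,0.111,0.137,0,0,0.3315],[0.306,0.111,0.137,0,0,0.3315],[0.306,0.111,0.137,0,0,0.3315],[0.306,0.111,0.137,0,0,0.3315],[0.306,0.111,0.137,0,0,0.3315],[0.306,0.111,0.137,0,0,0.3315],[0.306,0.111,0.137,0,0,0.3315],[0.306,0.111,0.137,0,0,0.3315]])

```text
t: 7.55
ee_pos: [0.4268, 0.2252, 0.1706]
ee_rot: [0.62, 0.784, 0.0, 0.0]
ft_force: [-0.2, 0.4, 0.1]
finger_gap: 0.0427
gripper_force: 0.0
```

```bash
python3 - <<'E'
from h import *
m=eyes.camera_model("wrist");im=eyes.camera("wrist");s=sense();print(s["ee_pos"],s["finger_gap"]);d=im.copy()
W=lambda x,y,z:wpt(RK,[[(-66+x)/1e3,y/1e3,z/1e3]])[0]
q=proj(m,np.array([W(a,b,95) for a,b in((5.5,22),(5.5,-22),(-5.5,-22),(-5.5,22))]))
cv2.polylines(d,[np.int32(q.round())],True,(0,255,0),1)
q=proj(m,wpt(RK,np.array([[-.1,.031,.03],[-.1,-.031,.03],[.1,-.031,.03]])));cv2.polylines(d,[np.int32(q.round())],False,(255,255,0),1)
cv2.imwrite("pics/w2.png",cv2.resize(d,(800,600)))
print(row([.4266,.2249,.065],RK[2]))
E
```

```text
[0.42678778 0.22528963 0.1705218 ] 0.04281536339689913
[-0.0006, -0.0005, 0.1759, 0.0, -0.0, 0.0009]
```

View pics/w2.png

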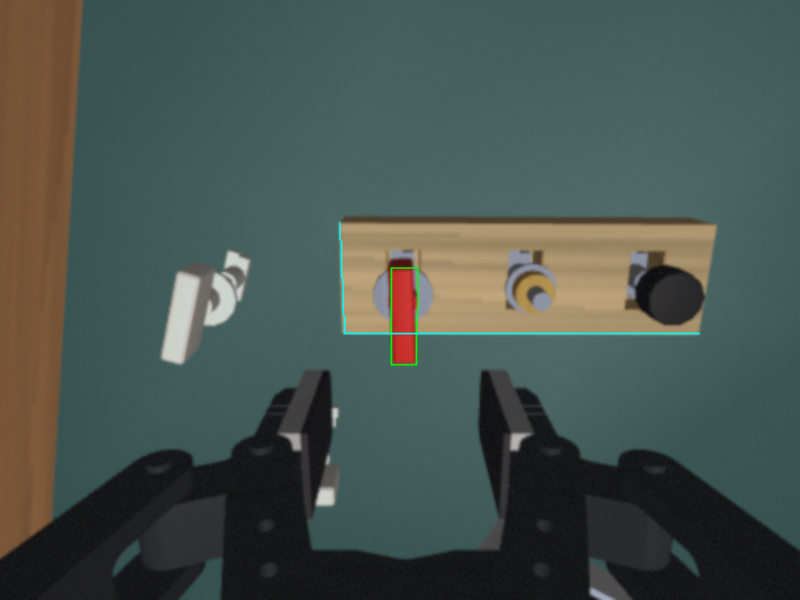

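>>> move_arm(targets=[[-0.0006,-0.0005,0.06,0,0,0.001],[-0.0006,-0.0005,0.12,0,0,0.001],[-0.0006,-0.0005,0.15,0,0,0.001],[-0.0006,-0.0005,0.1725,0,0,0.001],[-0.0006,-0.0005,0.1725,0,0,0.001],[-0.0006,-0.0005,0.1725,0,0,0.001]])

```text
t: 8.2
ee_pos: [0.4269, 0.2255, 0.0679]
ee_rot: [0.622, 0.783, 0.001, 0.0]
ft_force: [-0.4, 0.2, 0.5]
finger_gap: 0.0428
gripper_force: 0.0
```

>>> move_arm(targets=[[0,0,0,0,0,0],[0,0,0,0,0,0],[0,0,0,0,0,0],[0,0,0,0,0,0],[0,0,0,0,0,0],[0,0,0,0,0,0]], grip=1)

```text
t: 8.8
ee_pos: [0.4268, 0.2256, 0.0683]
ee_rot: [0.622, 0.783, 0.001, 0.0]
ft_force: [-2.4, 0.1, 6.2]
finger_gap: 0.0101
gripper_force: 58.4
```

>>> move_arm(targets=[[0,0,-0.02,0,0,0],[0,0,-0.05,0,0,0],[0,0,-0.1,0,0,0],[0,0,-0.17,0,0,0],[0,0,-0.2,0,0,0],[0,0,-0.2,0,0,0],[0,0,-0.2,0,0,0]])

```text
t: 9.5
ee_pos: [0.4261, 0.2251, 0.1864]
ee_rot: [0.622, 0.783, -0.0, -0.0]
ft_force: [-0.6, 0.3, -1.9]
finger_gap: 0.01
gripper_force: 58.6
```

```bash
python3 - <<'E'
from h import *
s=sense();print(s["ee_pos"],s["finger_gap"],s["gripper_force"],s["ft_force"])
m=eyes.camera_model("top");im=cv2.imread("pics/top0.png")
for n,uv,z in(("cap",(342,170),.05),("reel",(371,178),.05),("stop",(357,205),.047)):
    p=atz(m,uv,z)[:2]-FX[:2];c,sn=np.cos(FX[2]),np.sin(FX[2]);print(n,1e3*np.array([c*p[0]+sn*p[1],-sn*p[0]+c*p[1]]))
print(row(fx(-80,-10,190),FX[2]))
mm=eyes.camera_model("wrist");w=eyes.camera("wrist");cv2.imwrite("pics/w3raw.png",w)
h=cv2.cvtColor(w,cv2.COLOR_BGR2HSV);k=((h[...,0]<8)|(h[...,0]>172))&(h[...,1]>150)&(h[...,2]>60)
v,u=np.nonzero(k);print(u.min(),u.max(),v.min(),v.max(),len(u))
# predicted wing top corners in tool frame: grasp offset
T=R.from_quat(s["ee_rot"])
P=[s["ee_pos"]+T.apply([a/1e3,b/1e3,(-27.4)/1e3]) for a,b in((22,5.5),(22,-5.5),(-22,-5.5),(-22,5.5))]
print(proj(mm,np.array(P)).round(1).tolist())
cv2.imwrite("pics/w3.png",cv2.resize(w[100:360,130:390],(600,600),interpolation=cv2.INTER_CUBIC))
E
```

```text
[0.42610146 0.22513186 0.18643435] 0.010017605589427422 58.58236089348793 [-0.5784833   0.33753888 -1.94501441]
cap [-17.81156904 -53.35902861]
reel [ -15.23784493 -116.08751274]
stop [ -78.28552668 -104.90184047]
[-0.5545, 0.0318, -0.0059, -0.0002, 0.0001, 0.1675]
244 273 217 333 3145
[[275.0, 233.4], [244.8, 233.4], [246.2, 334.9], [273.6, 334.9]]
```

View pics/w3.png

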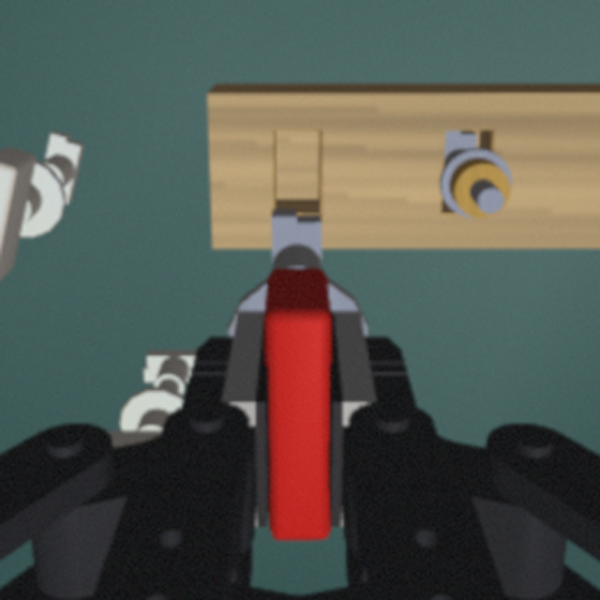

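The wing is held centred within about 1 mm. Next I'll carry it over the slot at y −10 and check the slot's centre line from there.

>>> move_arm(targets=[[-0.5545,0.032,-0.006,0,0,0.1675],[-0.5545,0.032,-0.006,0,0,0.1675],[-0.5545,0.032,-0.006,0,0,0.1675],[-0.5545,0.032,-0.006,0,0,0.1675],[-0.5545,0.032,-0.006,0,0,0.1675],[-0.5545,0.032,-0.006,0,0,0.1675],[-0.5545,0.032,-0.006,0,0,0.1675],[-0.5545,0.032,-0.006,0,0,0.1675],[-0.5545,0.032,-0.006,0,0,0.1675],[-0.5545,0.032,-0.006,0,0,0.1675]])

```text
t: 10.55
ee_pos: [0.5197, -0.0935, 0.1895]
ee_rot: [0.804, 0.595, -0.001, -0.001]
ft_force: [0.2, 0.1, -1.0]
finger_gap: 0.0101
gripper_force: 58.9
```

```bash
cat > edge.py <<'E'
from h import *
def slot_edges(cam,ys):
    m=eyes.camera_model(cam);im=eyes.camera(cam);g=cv2.GaussianBlur(cv2.cvtColor(im,cv2.COLOR_BGR2GRAY),(3,3),0).astype(np.float32)
    for y in ys:
        xs=np.arange(-105,-58,.25);q=proj(m,np.array([fx(x,y,28) for x in xs])).astype(np.float32)
        if (q[:,1].min()<0) or q[:,0].min()<0 or q[:,0].max()>511 or q[:,1].max()>383: continue
        p=cv2.remap(g,q[:,0].reshape(1,-1),q[:,1].reshape(1,-1),1)[0];d=np.gradient(p)
        print(cam,y,"edges",xs[d.argmin()],xs[d.argmax()],"vals",p[::24].round().tolist())
    return m,im
E
python3 - <<'E'
from edge import *
s=sense();print(s["ee_pos"],s["gripper_force"]);print(row(fx(-80,-10,190),FX[2]))
m,im=slot_edges("wrist",range(-90,150,20));cv2.imwrite("pics/w4.png",im)
slot_edges("top",range(-80,40,20))
E
```

```text
[ 0.51972097 -0.09353502  0.18945791] 58.8579560816288
[-0.0017, 0.0008, -0.0009, -0.0007, -0.0001, 0.0003]
wrist -90 edges -68.25 -64.75 vals [66.0, 64.0, 66.0, 82.0, 84.0, 87.0, 70.0, 64.0]
wrist -70 edges -95.0 -68.0 vals [102.0, 108.0, 44.0, 52.0, 53.0, 53.0, 57.0, 106.0]
wrist -50 edges -92.25 -72.25 vals [173.0, 173.0, 159.0, 62.0, 88.0, 67.0, 175.0, 170.0]
wrist -30 edges -82.0 -72.25 vals [175.0, 175.0, 167.0, 134.0, 85.0, 76.0, 175.0, 171.0]
wrist -10 edges -90.0 -72.5 vals [177.0, 176.0, 175.0, 67.0, 65.0, 66.0, 175.0, 173.0]
wrist 10 edges -89.75 -72.75 vals [177.0, 177.0, 174.0, 67.0, 65.0, 66.0, 175.0, 175.0]
wrist 30 edges -89.75 -73.0 vals [177.0, 177.0, 174.0, 66.0, 64.0, 66.0, 173.0, 175.0]
wrist 50 edges -105.0 -74.0 vals [81.0, 73.0, 72.0, 65.0, 64.0, 65.0, 72.0, 72.0]
wrist 70 edges -105.0 -74.25 vals [78.0, 72.0, 72.0, 70.0, 68.0, 69.0, 73.0, 72.0]
wrist 90 edges -89.5 -73.25 vals [171.0, 171.0, 169.0, 64.0, 64.0, 64.0, 169.0, 172.0]
wrist 110 edges -89.75 -72.75 vals [168.0, 168.0, 168.0, 64.0, 64.0, 64.0, 167.0, 171.0]
wrist 130 edges -89.75 -73.0 vals [167.0, 167.0, 168.0, 63.0, 63.0, 62.0, 168.0, 169.0]
top -80 edges -66.5 -73.25 vals [232.0, 232.0, 229.0, 131.0, 92.0, 120.0, 219.0, 89.0]
top -60 edges -87.5 -91.75 vals [93.0, 72.0, 101.0, 104.0, 84.0, 67.0, 35.0, 31.0]
top -40 edges -81.75 -86.25 vals [228.0, 228.0, 229.0, 228.0, 228.0, 228.0, 229.0, 229.0]
top -20 edges -63.5 -103.25 vals [228.0, 229.0, 229.0, 229.0, 229.0, 229.0, 229.0, 229.0]
top 0 edges -84.0 -68.5 vals [94.0, 96.0, 98.0, 101.0, 100.0, 104.0, 102.0, 106.0]
top 20 edges -89.5 -73.25 vals [232.0, 232.0, 226.0, 127.0, 94.0, 120.0, 214.0, 218.0]
```

>>> move_arm(targets=[[0,-0.002,0.05,0,0,0],[0,-0.002,0.1,0,0,0],[0,-0.002,0.12,0,0,0],[0,-0.002,0.12,0,0,0],[0,-0.002,0.12,0,0,0],[0,-0.002,0.12,0,0,0]])

```text
t: 11.25
ee_pos: [0.5201, -0.0942, 0.1206]
ee_rot: [0.804, 0.594, 0.001, 0.001]
ft_force: [0.1, 0.2, -1.1]
finger_gap: 0.0097
gripper_force: 58.9
```

```bash
python3 - <<'E'
from edge import *
s=sense();print(s["ee_pos"],s["ft_force"]);print(row(fx(-81.2,-10,70),FX[2]))
m,im=slot_edges("wrist",[-10,0,10,20,30,95,110])
h=cv2.cvtColor(im,cv2.COLOR_BGR2HSV);k=((h[...,0]<8)|(h[...,0]>172))&(h[...,1]>150)&(h[...,2]>60)
v,u=np.nonzero(k);print(u.min(),u.max(),v.min(),v.max())
T=R.from_quat(s["ee_rot"]);z=-.060
P=np.array([s["ee_pos"]+T.apply([a/1e3,b/1e3,zz/1e3]) for a,b,zz in((-22,5.5,-26.7),(-22,-5.5,-26.7),(14,6.5,60.3),(14,-6.5,60.3),(14,6.5,53.3),(14,-6.5,53.3))])
print(proj(m,P).round(1).tolist())
cv2.imwrite("pics/w5.png",cv2.resize(im[100:340,130:390],(800,738))[:600])
E
```

```text
[ 0.52007656 -0.09418275  0.12056595] [ 0.10022315  0.23235529 -1.11791942]
[-0.0008, -0.0023, 0.0843, 0.001, -0.0001, 0.0001]
wrist -10 edges -89.75 -73.25 vals [178.0, 178.0, 177.0, 141.0, 126.0, 86.0, 177.0, 176.0]
wrist 0 edges -89.75 -72.5 vals [178.0, 178.0, 177.0, 66.0, 66.0, 65.0, 177.0, 177.0]
wrist 10 edges -89.5 -72.75 vals [179.0, 179.0, 176.0, 66.0, 66.0, 65.0, 177.0, 177.0]
wrist 20 edges -89.5 -72.75 vals [179.0, 179.0, 176.0, 66.0, 65.0, 65.0, 176.0, 178.0]
wrist 30 edges -89.5 -73.0 vals [179.0, 180.0, 176.0, 67.0, 66.0, 65.0, 176.0, 179.0]
wrist 95 edges -89.75 -73.0 vals [172.0, 172.0, 169.0, 65.0, 64.0, 63.0, 169.0, 173.0]
wrist 110 edges -89.75 -73.0 vals [168.0, 169.0, 168.0, 64.0, 64.0, 62.0, 169.0, 172.0]
244 386 118 333
[[273.8, 333.4], [246.5, 333.4], [270.2, 188.1], [249.1, 188.1], [270.6, 191.3], [248.8, 191.3]]
```

View pics/w5.png

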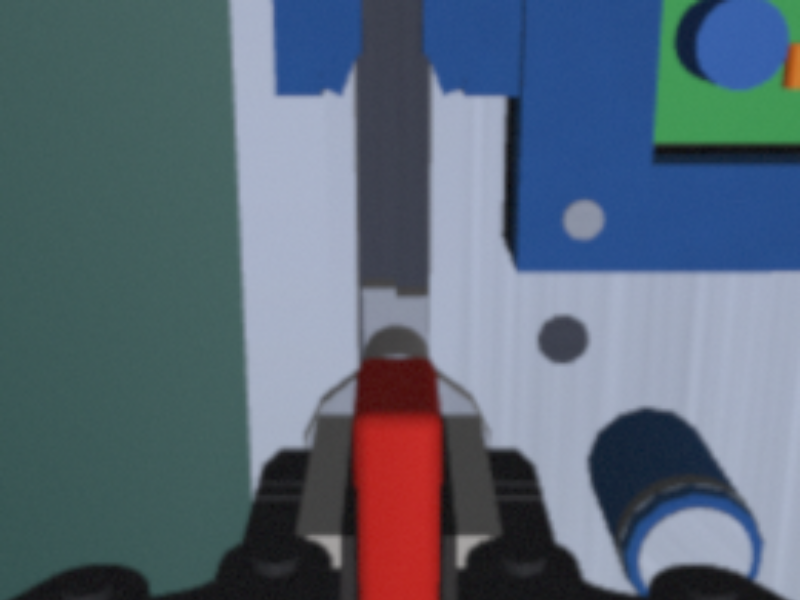

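The head spans x 361–428 in the crop, nearly centred on the slot at 357–430, and points along it. I'll nudge it −0.7 mm in x and lower slowly.

>>> move_arm(targets=[[-0.0008,-0.0012,0.015,0,0,0],[-0.0008,-0.0012,0.03,0,0,0],[-0.0008,-0.0012,0.042,0,0,0],[-0.0008,-0.0012,0.05,0,0,0],[-0.0008,-0.0012,0.057,0,0,0],[-0.0008,-0.0012,0.064,0,0,0],[-0.0008,-0.0012,0.064,0,0,0]])

```text
t: 12.0
ee_pos: [0.518, -0.0943, 0.0796]
ee_rot: [0.804, 0.594, -0.0, -0.0]
ft_force: [-0.8, 0.3, -1.9]
finger_gap: 0.0097
gripper_force: 58.9
```

>>> move_arm(targets=[[0,0,0.005,0,0,0],[0,0,0.01,0,0,0],[0,0,0.014,0,0,0],[0,0,0.0165,0,0,0],[0,0,0.018,0,0,0],[0,0,0.018,0,0,0],[0,0,0.018,0,0,0]])

```text
t: 12.7
ee_pos: [0.5183, -0.0943, 0.0695]
ee_rot: [0.804, 0.594, 0.0, 0.0]
ft_force: [0.0, 0.5, -1.5]
finger_gap: 0.0098
gripper_force: 58.9
```

```bash
python3 - <<'E'
from h import *
s=sense();print(s["ee_pos"],s["ft_force"],s["ft_torque"])
p=s["ee_pos"][:2]-FX[:2];c,sn=np.cos(FX[2]),np.sin(FX[2]);print(1e3*np.array([c*p[0]+sn*p[1],-sn*p[0]+c*p[1]]))
print(row(fx(-80.5,66,69),FX[2]))
E
```

```text
[ 0.51833969 -0.09434961  0.06949491] [ 0.02098753  0.46316623 -1.5163195 ] [ 0.01277031 -0.00360889 -0.0089473 ]
[-81.57201499 -10.18098789]
[0.127, 0.0018, 0.0008, 0.0, -0.0, 0.0001]
```

>>> move_arm(targets=[[0.006,0.0016,0.0012,0,0,0],[0.015,0.0016,0.0012,0,0,0],[0.025,0.0016,0.0012,0,0,0],[0.035,0.0016,0.0012,0,0,0],[0.045,0.0016,0.0012,0,0,0],[0.055,0.0016,0.0012,0,0,0],[0.065,0.0016,0.0012,0,0,0],[0.07,0.0016,0.0012,0,0,0],[0.07,0.0016,0.0012,0,0,0]])

```text
t: 13.6
ee_pos: [0.5317, -0.0541, 0.0687]
ee_rot: [0.804, 0.594, 0.0, -0.0]
ft_force: [0.2, -0.1, -2.1]
finger_gap: 0.0099
gripper_force: 58.9
```

```bash
cat > st.py <<'E'
from edge import *
s=sense();print(s["t"],s["ee_pos"].round(4),s["ft_force"].round(1),s["ft_torque"].round(2))
p=s["ee_pos"][:2]-FX[:2];c,sn=np.cos(FX[2]),np.sin(FX[2]);print(1e3*np.array([c*p[0]+sn*p[1],-sn*p[0]+c*p[1]]))
print(row(fx(-80.6,66,69),FX[2]))
E
python3 st.py
```

```text
13.6 [ 0.5317 -0.0541  0.0687] [ 0.2 -0.1 -2.1] [-0.02 -0.03 -0.04]
[-80.69120349  32.23948373]
[0.0563, 0.0002, -0.0005, 0.0, -0.0, 0.0002]
```

>>> move_arm(targets=[[0.006,0,0,0,0,0],[0.013,0,0,0,0,0],[0.02,0,0,0,0,0],[0.028,0,0,0,0,0],[0.036,0,0,0,0,0],[0.043,0,0,0,0,0],[0.048,0,0,0,0,0],[0.052,0,0,0,0,0],[0.054,0,0,0,0,0],[0.054,0,0,0,0,0]])

```text
t: 14.6
ee_pos: [0.5411, -0.0234, 0.0687]
ee_rot: [0.804, 0.594, 0.0, -0.0]
ft_force: [0.3, -1.0, -1.6]
finger_gap: 0.0097
gripper_force: 58.9
```

```bash
python3 st.py
```

```text
14.6 [ 0.5411 -0.0234  0.0687] [ 0.3 -1.  -1.6] [ 0.06 -0.01 -0.02]
[-80.679727    64.27379636]
[0.0029, 0.0001, -0.0005, -0.0, -0.0, 0.0001]
```

>>> move_arm(targets=[[0.001,0,0,0,0,0],[0.002,0,0,0,0,0],[0.003,0,0,0,0,0],[0.003,0,0,0,0,0],[0.003,0,0,0,0,0]])

```text
t: 15.1
ee_pos: [0.5416, -0.0219, 0.0687]
ee_rot: [0.804, 0.594, 0.0, 0.0]
ft_force: [-0.3, -0.4, -2.0]
finger_gap: 0.0098
gripper_force: 58.9
```

```bash
python3 st.py
```

```text
15.1 [ 0.5416 -0.0219  0.0687] [-0.3 -0.4 -2. ] [ 0.    0.02 -0.02]
[-80.64060332  65.91390025]
[0.0001, 0.0001, -0.0005, 0.0, -0.0, 0.0]
```

>>> move_arm(targets=[[0.001,0,0,0,0,0],[0.002,0,0,0,0,0],[0.003,0,0,0,0,0],[0.003,0,0,0,0,0]])

```text
t: 15.5
ee_pos: [0.5418, -0.0212, 0.0687]
ee_rot: [0.804, 0.594, -0.001, 0.001]
ft_force: [-1.0, -6.3, -0.6]
finger_gap: 0.0104
gripper_force: 58.9
```

Contact with the notch end at y≈66.5. I'll back off slightly and turn clockwise.

>>> move_arm(targets=[[-0.0025,0,0,0,0,0],[-0.0025,0,0,0,0,0.03],[-0.0025,0,0,0,0,0.07],[-0.0025,-0.0003,0,0,0,0.11],[-0.0025,-0.0004,0,0,0,0.15],[-0.0025,-0.0005,0,0,0,0.19],[-0.0025,-0.0006,0,0,0,0.23],[-0.0025,-0.0007,0,0,0,0.26],[-0.0025,-0.0007,0,0,0,0.26]])

```text
t: 16.4
ee_pos: [0.5408, -0.0218, 0.0684]
ee_rot: [0.974, 0.225, -0.001, 0.0]
ft_force: [-1.6, -4.3, -2.2]
finger_gap: 0.0101
gripper_force: 58.7
```

```bash
python3 st.py
```

```text
16.4 [ 0.5408 -0.0218  0.0684] [-1.6 -4.3 -2.2] [-0.82  0.38  0.09]
[-81.39517022  65.76882876]
[0.0012, 0.0006, -0.0011, -0.0002, 0.0004, -0.2603]
```

>>> move_arm(targets=[[-0.0006,0.0006,0,0,0,0.03],[-0.0006,0.0006,0,0,0,0.07],[-0.0006,0.0006,0,0,0,0.11],[-0.0006,0.0006,0,0,0,0.15],[-0.0006,0.0006,0,0,0,0.19],[-0.0006,0.0006,0,0,0,0.22],[-0.0006,0.0006,0,0,0,0.245],[-0.0006,0.0006,0,0,0,0.245],[-0.0006,0.0006,0,0,0,0.245]])

```text
t: 17.3
ee_pos: [0.5411, -0.0227, 0.0686]
ee_rot: [0.988, -0.155, 0.0, 0.001]
ft_force: [-1.6, -5.0, -2.6]
finger_gap: 0.01
gripper_force: 58.7
```

```bash
python3 st.py; python3 - <<'E'
from h import *
m=eyes.camera_model("wrist");im=eyes.camera("wrist");cv2.imwrite("pics/w6.png",cv2.resize(im,(800,600)))
E
```

```text
17.3 [ 0.5411 -0.0227  0.0686] [-1.6 -5.  -2.6] [-1.2   0.17  0.05]
[-80.86408962  64.97264539]
[0.0004, -0.0017, -0.0007, 0.0005, 0.0002, -0.5042]
```

View pics/w6.png

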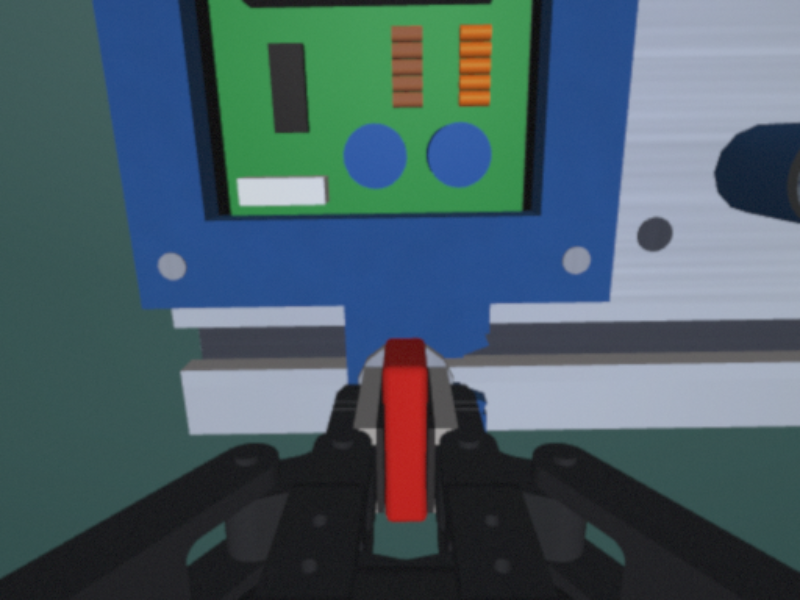

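The wing lies squarely across the slot, with the stud in the notch. I'll ease off the side load, release and lift straight up.

>>> move_arm(targets=[[0,0.0008,0.001,0,0,0],[0,0.0008,0.001,0,0,0]])

```text
t: 17.55
ee_pos: [0.5412, -0.0229, 0.0685]
ee_rot: [0.988, -0.155, 0.0, 0.0]
ft_force: [-2.4, -4.7, -0.4]
finger_gap: 0.0098
gripper_force: 59.0
```

>>> move_arm(targets=[[0,0,0,0,0,0],[0,0,0,0,0,0],[0,0,0,0,0,0],[0,0,0,0,0,0],[0,0,0,0,0,0]], grip=0)

```text
t: 18.05
ee_pos: [0.541, -0.0221, 0.0682]
ee_rot: [0.988, -0.156, 0.0, -0.0]
ft_force: [-0.1, -0.3, 0.8]
finger_gap: 0.0426
gripper_force: 0.0
```

>>> move_arm(targets=[[0,0,-0.02,0,0,0],[0,0,-0.06,0,0,0],[0,0,-0.12,0,0,0],[0,0,-0.19,0,0,0],[0,0,-0.19,0,0,0],[0,0,-0.19,0,0,0]])

```text
t: 18.65
ee_pos: [0.5416, -0.0224, 0.1841]
ee_rot: [0.988, -0.156, 0.002, -0.0]
ft_force: [-0.8, -0.1, -0.3]
finger_gap: 0.0427
gripper_force: 0.0
```

```bash
python3 - <<'E'
from h import *
s=sense();print(s["t"],s["finger_gap"],s["ft_force"])
F2=FX.copy();F2[:2]+=(wpt([0,0,FX[2]],[[-.001,0,0]])[0])[:2]
m=eyes.camera_model("wrist");im=eyes.camera("wrist");d=im.copy()
for Z in(94,):
    q=proj(m,wpt(F2,np.array([[-.08+a,.066+b,Z/1e3] for a,b in((-.022,-.0055),(.022,-.0055),(.022,.0055),(-.022,.0055))])));cv2.polylines(d,[np.int32(q.round())],True,(0,255,0),1)
q=proj(m,wpt(F2,np.array([[-.055,.005,.058],[-.055,.145,.058]])));cv2.polylines(d,[np.int32(q.round())],False,(0,255,255),1)
cv2.imwrite("pics/w7.png",cv2.resize(d,(800,600)))
E
```

```text
18.65 0.042715307791737926 [-0.83680985 -0.1292295  -0.34088681]
```

View pics/w7.png

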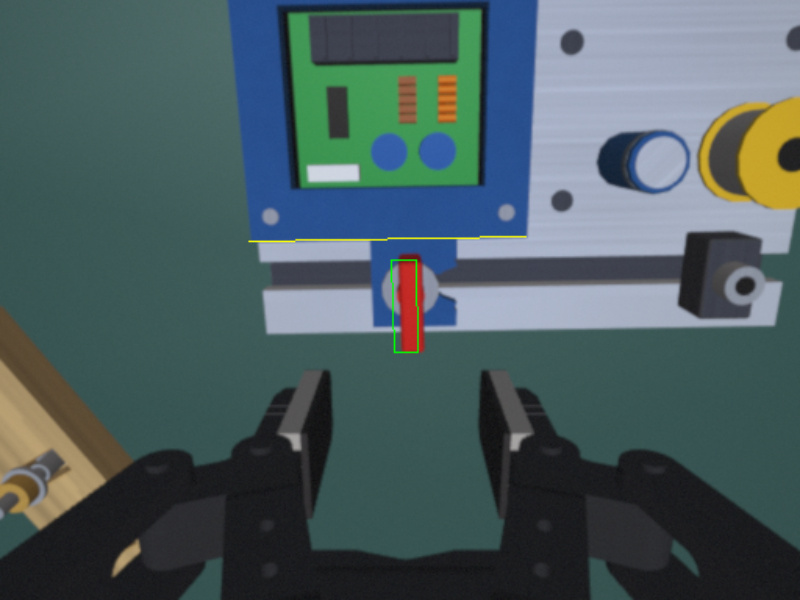

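The released wing lies across the slot, about 2–3 mm short of nominal along it, which is within the 6 mm tolerance. The frame is shut, the bystanders are in place and the arm is clear.

```bash
python3 -c "
from rig import bot;print(bot.sign_off())"
```

```text
the job is handed in; nothing more can be done
None
```

I handed the job in at about 18.7 s; the judge gave no verdict. The last picture shows the frame shut and the red-winged stud in the fork, its wing across the slot and released, about 2–3 mm from `slot_home`.

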